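# Open the stiff-lidded storage case to its stop and put the battery case away

### The job

Open the lid of the grey storage case all the way, until it rests against the two metal stop arms behind it, without bending those arms back. Then lay the longer of the two orange battery cases flat on the floor of the storage case, setting it down rather than dropping it, and leave the lid standing open on its stop. Leave the shorter battery case, the jar and the router where they are.

Things in the scene. Friction and masses are not known exactly. Their poses are not given: they have to be found in the camera images.
- case: Grey plastic open-topped storage case, fastened to the shelf: 150 mm (x) by 200 mm (y) by 60 mm high, walls and floor 5 mm thick (inside 140 by 190 mm). Origin at the centre of its underside; z up; x points from the front wall, nearer the robot, to the rear wall, on whose rim the lid is hinged (hinge line at x = 75, z = 60 mm, parallel to y).
- case_lid: Grey flat lid. Origin on the hinge line, mid-width. In its frame the plate spans x -150 (free front edge) to 0 mm (hinge), y -100 to 100, z 0.5 (inner face) to 10.5 (outer face). Axes parallel to the case's when shut; opens by turning about +y, front edge up, then away from the robot. Starts 0 to 16 degrees ajar. Stiff hinge: it stays at any angle and takes 3 to 8 N at the edge to move.
- lid_tab (a point): Centre of the lid's pull tab, a plate standing on the outer face at the front edge and turning with the lid: 10 mm thick (lid x -150 to -140 mm), 70 mm wide (along y), 30 mm tall (lid z 10.5 to 40.5). This point is at (-145, 0, 25.5) mm in the lid's frame; axes as the lid's.
- stop: The lid's stop: two flat steel arms, 14 mm wide, 60 mm long, near the ends of the hinge, leaning back behind the case. Origin on the hinge line, mid-width; axes parallel to the lid's when the lid rests on it. The setting varies: the lid stops 100 to 112 degrees from shut, a place best felt. The arms are clamped by friction; over 30 N of push by the lid's upper edge bends them back.
- stop_tip (a point): Point midway between the upper ends of the two stop arms, 60 mm from the hinge line, on the face the lid rests on. Axes as the stop's.
- long_battery_case: The longer orange plastic battery case, loose, closed and rigid: 112 mm (its x) by 34 mm (its y) by 30 mm high, about 0.2 kg. Origin at the centre of its underside, z up. Lies flat on the shelf on one side of the storage case.
- short_battery_case: The shorter orange battery case, 66 mm (x) by 34 mm (y) by 30 mm high, loose, to be left alone. Origin at the centre of its underside. Lies on the other side of the storage case from the longer one.
- jar: Small closed glass jar with a metal twist cap, 68 mm in diameter, 85 mm high, loose, to be left alone. Origin at the centre of its underside.
- router: Slim white router lying flat behind the storage case, 110 mm (x) by 190 mm (y) by 27 mm high, loose, to be left alone. Origin at the centre of its underside.

How it is judged:
On the way:
1. the lid rests on its stop, before the battery case is put in (angle between the x axis of case_lid and the x axis of stop, either way round below 0.045 rad and not (x of long_battery_case in the frame of case between -0.07 and 0.07 m and y of long_battery_case in the frame of case between -0.095 and 0.095 m and z of long_battery_case in the frame of case between 0 and 0.022 m)), for 0.2 s.
At the end, for the whole second after the job is handed in: The lid stands open within 2.5 degrees of resting on the stop arms, and the longer battery case lies flat and still on the floor of the storage case (its underside no more than 22 mm above the case's underside, tilted less than 9 degrees, its centre inside the walls) (angle between the x axis of case_lid and the x axis of stop, either way round below 0.045 rad and x of long_battery_case in the frame of case between -0.07 and 0.07 m and y of long_battery_case in the frame of case between -0.095 and 0.095 m and z of long_battery_case in the frame of case between 0 and 0.022 m and linear speed of long_battery_case below 0.02 m/s and angle between long_battery_case's own z axis and vertical below 0.15 rad); the robot touches nothing.
It fails at once if the stop arms are bent back or moved by more than 5 mm at their tips (distance of stop_tip from where it was at the start of the episode above 0.005 m).
It fails at once if the longer battery case is dropped or flung (out of the fingers and faster than 0.9 m/s, a fall of about 40 mm) (linear speed of long_battery_case above 0.9 m/s and contact force between the fingers and long_battery_case below 0.1 N).
It fails at once if the shorter battery case is moved by more than 30 mm (distance of short_battery_case from where it was at the start of the episode above 0.03 m).
It fails at once if the jar is moved by more than 30 mm (distance of jar from where it was at the start of the episode above 0.03 m).
It fails at once if the router is moved by more than 30 mm (distance of router from where it was at the start of the episode above 0.03 m).
It also fails if it takes over 72 s, if anything falls off the work surface, if the arm or the gripper's body presses on something with over 40 N, if the wrist force passes 120 N, or if a joint passes its speed limit or range.

### The arm

A 7-joint arm with a two-finger parallel gripper is mounted at the origin on the work surface. World frame = base frame: x ahead of the robot, y to its left, z up, the work surface at z = 0. Lengths are in m, angles in rad, forces in N, time in s.
With the tool pointing down it reaches from about 0.425 to 0.975 m from the base axis. Payload 16.7 kg.
Tool frame: the origin (TCP) lies at the very end of the fingers, on their centre line; the grasp point (between the pads) lies 19 mm behind it; z points along the fingers, x is the direction in which the jaws open and shut, and the axes are right-handed (so a half turn about z gives the same grasp; the last joint's range is limited). The gripper opens to 85 mm and grips with 20 to 120 N. Pads are 22 mm wide; open, the fingers measure 114 mm over their backs; the gripper's body (76 mm by 85 mm) begins 54 mm behind the grasp point. The pads swing forward as they close: fully open they stand 13 mm farther back than shut.
Start: joints at [-1.476, 0.426, 0.074, 1.606, -0.034, 1.111, -0.067], TCP at [0.163, 0.655, 0.231] pointing down, gripper open.
Joint ranges: [-2.85, 2.85], [-0.5, 2.14], [-1.23, 1.37], [0.21, 2.46], [-1.02, 4.16], [0.16, 2.05], [-2.73, 2.73]. Speed limits (rad/s): [1.89, 1.89, 2.39, 2.39, 3.01, 3.01, 3.01].

### API

Orientations are given as a unit quaternion [x, y, z, w].
In Python, from rig import get_state, read_camera, hand_in, silhouettes gives the robot as it stands.
- The arm moves only by the tool arm_command, never from a script. Its argument "increments" is one flat list of numbers, 5 for each row, row after row: the shift along the tool's x, y, z in cm, then the turn about the tool's z in rad, then the opening, from 0 (shut) to 1 (fully open). In form: [x, y, z, roll, claw, x, y, z, roll, claw, ...]. A call has 1 to 8 rows; each row is the pose to reach, as a shift and turn from the pose measured when the call began, along the tool's axes at that moment; what a row does not reach only later rows make up. A row lasts 1/8 s, in which the tool goes at most 62.5 mm and 10.7 degrees, less where a joint would pass 70% of its speed; a pose out of reach is approached as far as the arm can. A call with a gripper value outside its range is refused whole. The fingers move at their own pace and stop on an object; "grip_force" is the grip in N (left out, the last holds). Time passes only in rows, so rows that repeat a pose let the fingers close. It gives the time, the measured TCP pose, the force and the opening at its end, in the units of the state.
- get_state(): the state, without advancing time (a new reading comes with each control period).
- read_camera(name): name is "scene" or "top"; returns a dict with "color" (400x640x3 uint8, red, green, blue), "range_z" (400x640 float32, m along the optical axis (not along the pixel's ray), 0 where there is no reading), "fx", "fy", "cx", "cy" (pixels), "world_from_camera" (4x4, takes a point from camera to world coordinates). Camera axes: x right, y down, z forward; pixel columns grow to the right and rows downward; lengths in m; the calibration is good to about 2 mm. A picture is of the moment at which its call begins.
- hand_in(): hands the job in, once; it reports no verdict.
Trained networks look in the newest picture that a camera, given by its name, has taken for a name from the list of things; names that differ only in an ending like _2 or _b are one class to them, and where a whole thing is asked for, a point or a joint stands for the part that bears it (a point fixed in the world has none). Each returns a list of dicts, best first, with "confidence" (0 to 1); they miss things now and then, are a little off and sometimes report something else, mostly with a low value. They report only what shows in the picture. A call takes as long as a camera call.
- silhouettes(camera, label): "mask" (400x640 bool, what is visible of it) and "extent" ([left, top, right, bottom] in pixels, round what is visible of it).
The state is a dict: "time_s": time; "q": joint angles; "joint_velocities": joint speeds; "joint_torque": joint torques, N m; "ee_pos": TCP position; "tool_rot": TCP orientation; "wrist_force": force on the tool from outside, world axes, zero at the start; "ft_torque": the same for the moment, N m; "finger_gap": finger opening in m.
Only numpy, scipy, OpenCV 4.12 (cv2) and the standard library are available. Lean on these libraries where they do the work, as an engineer would, in place of code of your own. Each camera call takes 0.05 s, during which the arm holds its last target.

## Working session

There is one attempt and no reset: what is moved stays moved. The work goes in short steps, Python scripts to look and compute and a tool call to move; the robot and the scene stay as the last step left them, time stands still between calls to the robot, and variables do not carry over. Pictures are saved under pics/ and viewed, and the job is handed in when it is done.

Besides the shell and the picture viewer there is one more tool, called after "Request:" as a command line: name --argument value ..., lists and objects as JSON in quotes. arm_command: Moves the arm, as the interface text tells. Its arguments: {"type":"object","properties":{"increments":{"type":"array"},"grip_force":{"type":"number"}},"required":["increments"]}

```bash
mkdir -p pics; ls
cat > h.py <<'E'
import numpy as np, cv2
from rig import get_state, read_camera, hand_in, silhouettes
def pts(c,mask=None):
    z=c["range_z"]; v,u=np.nonzero((z>0) if mask is None else (mask&(z>0)))
    d=z[v,u]; P=np.stack([(u-c["cx"])/c["fx"]*d,(v-c["cy"])/c["fy"]*d,d,np.ones_like(d)])
    return (np.asarray(c["world_from_camera"])@P)[:3].T
def save(c,n): cv2.imwrite("pics/"+n,c["color"][:,:,::-1])
E
python3 - <<'E'
from h import *
s=get_state(); print({k:np.round(v,3) for k,v in s.items()})
for n in("scene","top"):
    c=read_camera(n); save(c,n+"0.png")
    print(n,np.round(c["world_from_camera"],3).tolist(),c["fx"])
    for l in("case","case_lid","stop","long_battery_case","short_battery_case","jar","router","lid_tab"):
        for r in silhouettes(n,l)[:2]:
            m=r["mask"]; p=pts(c,m)
            if len(p)==0: print(l,"nopts");continue
            q=p[p[:,2]>np.percentile(p[:,2],50)-.004]
            rect=cv2.minAreaRect((q[:,:2]*1000).astype(np.float32))
            print(l,round(r["confidence"],2),r["extent"],len(p),"med",np.median(p,0).round(3),"zp",np.percentile(p[:,2],[2,50,98]).round(3),"rect",np.round(rect[0],0),np.round(rect[1],0),round(rect[2],1))
E
```

```text
pics
{'time_s': np.float64(0.0), 'q': array([-1.476,  0.427,  0.074,  1.607, -0.034,  1.111, -0.067]), 'joint_velocities': array([-0.001, -0.   , -0.   , -0.001, -0.001,  0.   ,  0.002]), 'joint_torque': array([-1.0000e-03, -9.4982e+01,  3.7600e+00, -4.6352e+01,  1.9000e-02,
        1.0000e-02, -0.0000e+00]), 'ee_pos': array([0.163, 0.655, 0.231]), 'tool_rot': array([ 0.788,  0.616, -0.   ,  0.   ]), 'wrist_force': array([ 0.841, -0.832, -0.639]), 'ft_torque': array([-0.073,  0.018, -0.033]), 'finger_gap': np.float64(0.086)}
scene [[0.844, 0.422, -0.33, 0.962], [0.535, -0.646, 0.545, -0.532], [0.016, -0.637, -0.771, 0.909], [0.0, 0.0, 0.0, 1.0]] 466.41021356971714
case 0.97 [220.4, 177.3, 338.0, 288.2] 7392 med [ 0.561 -0.077  0.081] zp [0.004 0.081 0.121] rect [567. -57.] [202. 181.] 88.2
case_lid 0.8 [223.6, 174.6, 327.5, 272.7] 5656 med [ 0.551 -0.065  0.086] zp [0.065 0.086 0.126] rect [537. -55.] [201. 121.] 87.9
stop 0.83 [218.8, 175.7, 338.9, 275.6] 5832 med [ 0.556 -0.066  0.085] zp [0.063 0.085 0.125] rect [567. -57.] [201. 179.] 87.7
long_battery_case 0.7 [308.5, 127.7, 349
[... 1641 characters left out ...]
0.087 0.127] rect [566. -55.] [199. 180.] 88.9
short_battery_case 0.62 [412.9, 242.1, 439.6, 274.2] 451 med [ 0.505 -0.273  0.029] zp [0.005 0.029 0.034] rect [ 505. -276.] [34. 65.] 66.5
jar 0.77 [419.1, 149.7, 453.5, 174.2] 800 med [ 0.733 -0.292  0.083] zp [0.009 0.083 0.088] rect [ 737. -301.] [57. 55.] 88.1
jar 0.43 [291.7, 186.8, 379.2, 275.8] 5974 med [ 0.552 -0.055  0.087] zp [0.062 0.087 0.127] rect [567. -56.] [200. 180.] 88.1
router 0.59 [280.2, 122.2, 357.2, 171.2] 3231 med [ 0.783 -0.012  0.027] zp [0.021 0.027 0.03 ] rect [785. -13.] [189. 109.] 85.2
lid_tab 0.6 [292.6, 207.3, 380.5, 271.5] 5528 med [ 0.548 -0.055  0.087] zp [0.07  0.087 0.128] rect [532. -55.] [200. 110.] 88.3
```

View pics/scene0.png

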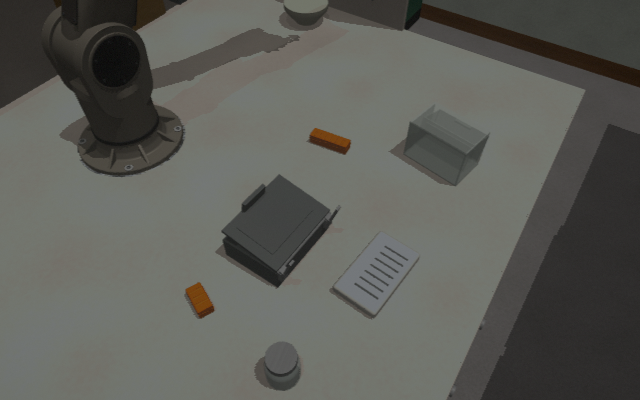

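View pics/top0.png

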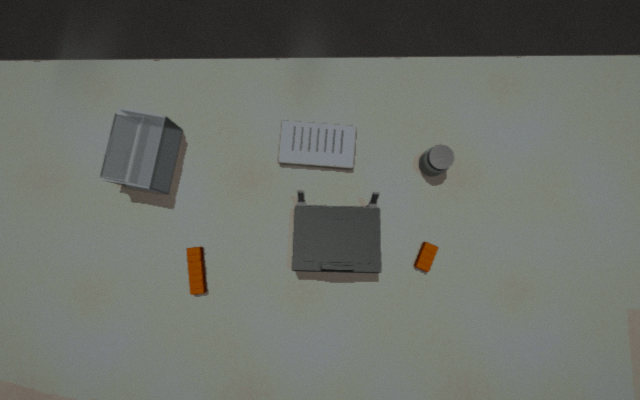

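Run:
```python
from h import *
P=np.vstack([pts(read_camera(n)) for n in("scene","top")])
m=(P[:,0]>.42)&(P[:,0]<.71)&(P[:,1]>-.2)&(P[:,1]<.08)&(P[:,2]>.05)
Q=P[m]
# profile along x near y=-0.055 (tab) and sides
for lo,hi in((-.08,-.03),(-.15,-.1),(0,.04)):
    s=Q[(Q[:,1]>lo)&(Q[:,1]<hi)]
    for a in np.arange(.43,.7,.01):
        t=s[(s[:,0]>=a)&(s[:,0]<a+.01)]
        if len(t): print(lo,round(a,3),len(t),np.percentile(t[:,2],[2,50,98]).round(4))
# plane fit of lid
s=Q[(Q[:,0]>.50)&(Q[:,0]<.62)]
A=np.c_[s[:,:2],np.ones(len(s))];
for _ in range(5):
    k=np.linalg.lstsq(A,s[:,2],rcond=None)[0]; r=abs(A@k-s[:,2]); A=A[r<.01];s=s[r<.01]
print("plane",k, np.degrees(np.arctan(np.hypot(k[0],k[1]))),"axis yaw",np.degrees(np.arctan2(k[1],k[0])))
t=Q[Q[:,2]>.105]; print("tab",len(t),t.min(0),t.max(0),cv2.minAreaRect((t[:,:2]*1000).astype(np.float32)))
```

```text
-0.08 0.47 27 [0.0582 0.1001 0.1076]
-0.08 0.48 208 [0.0958 0.127  0.1315]
-0.08 0.49 278 [0.0945 0.0983 0.1301]
-0.08 0.5 203 [0.0931 0.0962 0.0998]
-0.08 0.51 172 [0.0914 0.0944 0.0975]
-0.08 0.52 202 [0.0895 0.0922 0.096 ]
-0.08 0.53 179 [0.0874 0.0903 0.0938]
-0.08 0.54 199 [0.0846 0.0881 0.0914]
-0.08 0.55 175 [0.0831 0.086  0.0891]
-0.08 0.56 193 [0.0803 0.0841 0.0878]
-0.08 0.57 191 [0.0789 0.082  0.0858]
-0.08 0.58 177 [0.0771 0.08   0.0834]
-0.08 0.59 183 [0.0734 0.0775 0.0811]
-0.08 0.6 194 [0.0704 0.0743 0.0778]
-0.08 0.61 180 [0.0685 0.0721 0.0753]
-0.08 0.62 167 [0.0588 0.0674 0.073 ]
-0.15 0.46 2 [0.0569 0.0582 0.0595]
-0.15 0.47 112 [0.0552 0.0987 0.1022]
-0.15 0.48 205 [0.0938 0.0981 0.1017]
-0.15 0.49 201 [0.0924 0.0963 0.0997]
-0.15 0.5 191 [0.0908 0.0952 0.0985]
-0.15 0.51 213 [0.0876 0.0931 0.0968]
-0.15 0.52 197 [0.0878 0.0909 0.0945]
-0.15 0.53 205 [0.0846 0.089  0.0931]
-0.15 0.54 199 [0.0822 0.0868 0.0908]
-0.15 0.55 191 [0.0812 0.0852 0.0889]
-0.15 0.56 205 [0.0788 0.0829 0.0863]
-0.15 0.57 193 [0.0763 0.081  0.0847]
-0.15 0.58 190 [0.0756 0.0789 0.083 ]
-0.1
[... 503 characters left out ...]
3 [0.0832 0.0882 0.092 ]
0 0.55 135 [0.0823 0.0855 0.0896]
0 0.56 129 [0.0801 0.0833 0.0884]
0 0.57 152 [0.0784 0.0817 0.0855]
0 0.58 128 [0.0756 0.0794 0.0828]
0 0.59 131 [0.0737 0.0774 0.081 ]
0 0.6 137 [0.0714 0.0748 0.0782]
0 0.61 150 [0.0692 0.0729 0.0754]
0 0.62 149 [0.0603 0.0697 0.0746]
0 0.63 73 [0.0535 0.0625 0.0675]
0 0.64 63 [0.0562 0.0785 0.1   ]
0 0.65 62 [0.0908 0.1116 0.1156]
0 0.66 1 [0.1101 0.1101 0.1101]
plane [-0.2145174   0.00852502  0.2049758 ] 12.116722868541828 axis yaw 177.72423779474386
tab 522 [ 0.47872589 -0.15085333  0.1051593 ] [0.66003642 0.03227575 0.13379074] ((568.2125854492188, -56.459739685058594), (183.2881317138672, 178.0135498046875), 88.14064025878906)
```

The top view shows the case lid at about (337,239), with the tab at its front edge (337,268) and the stop arms at (301,196) and (375,198). The long battery is at (197,270), the short one at (427,256), the jar at (438,160) and the router at (317,145). There is also a clear box at (143,152). The lid is about 12° ajar, the case yaw is about -2.2°, and the hinge is near x≈0.6225.

```bash
cat >> h.py <<'E'
from scipy.spatial.transform import Rotation as R
def to(*targets):
    s=get_state(); r=R.from_quat(s["tool_rot"]); x=r.as_matrix()[:,0]; y0=np.degrees(np.arctan2(x[1],x[0]))
    print("t",round(float(s["time_s"]),2),"tcp",np.round(s["ee_pos"],4),"yaw",round(y0,1),"F",np.round(s["wrist_force"],1),"gap",round(float(s["finger_gap"]),4))
    for p in targets:
        d=r.inv().apply(np.array(p[:3])-s["ee_pos"])*100
        print(p, "inc",np.round(d,2), "roll",round(float(np.radians(y0-p[3])),3) if len(p)>3 else "")
E
python3 - <<'E'
from h import *
to((.45,.45,.26,35),(.488,-.053,.26,-2.2))
c=read_camera("top");P=pts(c);m=(P[:,0]>.6)&(P[:,1]>.3)&(P[:,2]>.01)
Q=P[m&(P[:,0]<.95)&(P[:,1]<.65)];print("box",Q.min(0),Q.max(0))
E
```

```text
t 1.0 tcp [0.1629 0.655  0.2313] yaw 76.0 F [-0.5 -0.7  0.1] gap 0.0856
(0.45, 0.45, 0.26, 35) inc [-12.96  32.81  -2.87] roll 0.716
(0.488, -0.053, 0.26, -2.2) inc [-60.86  48.64  -2.87] roll 1.365
box [0.66528017 0.33186431 0.01005543] [0.85385709 0.49794632 0.12585177]
```

Request:
arm_command --increments '[-6,16,-2.9,0.36,0.4,-13,32.8,-2.9,0.72,0.4,-13,32.8,-2.9,0.72,0.4,-13,32.8,-2.9,0.72,0.4,-30,38,-2.9,1.36,0.4,-61,48.6,-2.9,1.36,0.4,-61,48.6,-2.9,1.36,0.4,-61,48.6,-2.9,1.36,0.4]'

```text
time_s: 2.05
ee_pos: [0.4245, 0.2665, 0.2573]
tool_rot: [1.0, -0.019, 0.0, -0.0]
wrist_force: [1.0, 0.9, 0.7]
finger_gap: 0.0338
```

```bash
python3 -c "
from h import *
to((.488,-.053,.16,-2.2))"
```

```text
t 2.05 tcp [0.4245 0.2665 0.2573] yaw -2.1 F [1.  0.9 0.7] gap 0.0338
(0.488, -0.053, 0.16, -2.2) inc [ 7.54 31.69  9.71] roll 0.001
```

Request:
arm_command --increments '[7.5,31.7,9.7,0,0.4,7.5,31.7,9.7,0,0.4,7.5,31.7,9.7,0,0.4,7.5,31.7,9.7,0,0.4,7.5,31.7,9.7,0,0.4,7.5,31.7,9.7,0,0.4,7.5,31.7,9.7,0,0.4,7.5,31.7,9.7,0,0.4]'

```text
time_s: 3.05
ee_pos: [0.4876, -0.0524, 0.1603]
tool_rot: [1.0, -0.019, 0.0, -0.0]
wrist_force: [0.2, -0.5, 0.5]
finger_gap: 0.0345
```

```bash
python3 -c "
from h import *
to((.4875,-.053,.105,-2.2))
for n in('scene','top'):
  c=read_camera(n);save(c,n+'1.png')"
```

```text
t 3.05 tcp [ 0.4876 -0.0524  0.1603] yaw -2.1 F [ 0.2 -0.5  0.5] gap 0.0345
(0.4875, -0.053, 0.105, -2.2) inc [-0.01  0.06  5.53] roll 0.001
```

View pics/scene1.png

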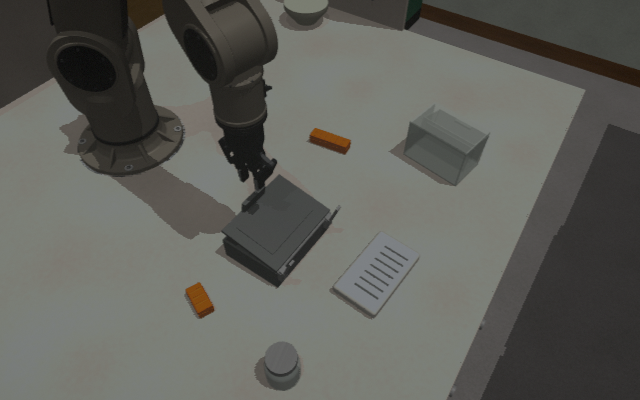

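The gripper stands above the tab at about (258,190). Next I descend and grip it.

Request:
arm_command --increments '[0,0,3,0,0.4,0,0,5.5,0,0.4,0,0,5.5,0,0.4,0,0,5.5,0,0.0,0,0,5.5,0,0.0,0,0,5.5,0,0.0,0,0,5.5,0,0.0]' --grip_force 30

```text
time_s: 4.03
ee_pos: [0.4872, -0.0515, 0.1057]
tool_rot: [1.0, -0.018, -0.0, -0.001]
wrist_force: [-6.4, 2.0, 0.3]
finger_gap: 0.0127
```

Request:
arm_command --increments '[0.35,0,-0.7,0,0,0.75,0,-1.4,0,0,1.2,0,-2.1,0,0,1.6,0,-2.7,0,0,1.6,0,-2.7,0,0]'

```text
time_s: 4.65
ee_pos: [0.5007, -0.0518, 0.1324]
tool_rot: [1.0, -0.018, -0.003, -0.001]
wrist_force: [-13.3, 0.8, -6.7]
finger_gap: 0.0121
```

```bash
cat >> h.py <<'E'
def lid():
    Q=np.vstack([pts(read_camera(n)) for n in("scene","top")])
    Q=Q[(Q[:,1]>-.18)&(Q[:,1]<.06)&(Q[:,0]>.46)&(Q[:,0]<.75)&(Q[:,2]>.07)]
    return Q
E
python3 - <<'E'
from h import *
to()
c=read_camera("scene");save(c,"scene2.png")
P=lid()
for lo,hi in((-.15,-.1),(0,.04)):
    s=P[(P[:,1]>lo)&(P[:,1]<hi)]
    for a in np.arange(.47,.7,.02):
        t=s[(s[:,0]>=a)&(s[:,0]<a+.02)]
        if len(t)>10: print(lo,round(a,3),len(t),np.percentile(t[:,2],[2,50,98]).round(4))
E
```

```text
t 4.65 tcp [ 0.5007 -0.0518  0.1324] yaw -2.0 F [-13.3   0.8  -6.7] gap 0.0121
-0.15 0.47 459 [0.1226 0.4849 0.5461]
-0.15 0.49 804 [0.1161 0.4798 0.5393]
-0.15 0.51 922 [0.1081 0.4875 0.5249]
-0.15 0.53 910 [0.0993 0.4716 0.5075]
-0.15 0.55 429 [0.0906 0.0968 0.1027]
-0.15 0.57 391 [0.0827 0.0889 0.0946]
-0.15 0.59 429 [0.0745 0.08   0.0874]
-0.15 0.61 242 [0.0701 0.0732 0.078 ]
-0.15 0.63 68 [0.0707 0.0932 0.1149]
-0.15 0.65 28 [0.1026 0.1122 0.1144]
0 0.47 211 [0.121  0.5584 0.5606]
0 0.49 296 [0.1177 0.1269 0.5579]
0 0.51 328 [0.1088 0.1158 0.5177]
0 0.53 291 [0.1007 0.1069 0.1131]
0 0.55 307 [0.0925 0.099  0.1044]
0 0.57 299 [0.0854 0.0907 0.0975]
0 0.59 290 [0.0756 0.082  0.0883]
0 0.61 237 [0.0705 0.0739 0.0789]
0 0.63 51 [0.0704 0.0819 0.0982]
0 0.65 64 [0.086  0.1107 0.1151]
```

View pics/scene2.png

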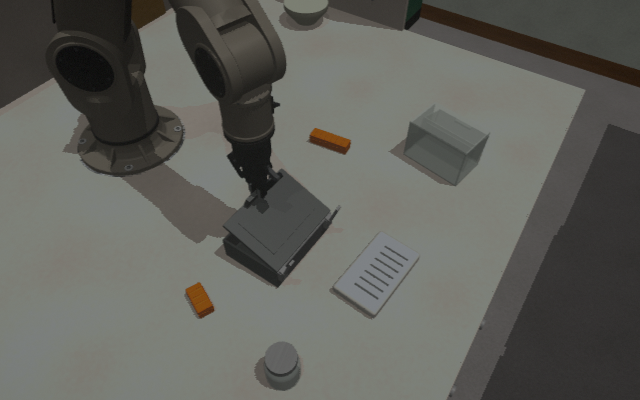

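The lid now stands at about 23° and follows the grip, so I continue along the arc.

Request:
arm_command --increments '[0.7,0,-0.8,0,0,1.4,0,-1.6,0,0,2.2,0,-2.35,0,0,3.0,0,-3.0,0,0,3.7,0,-3.5,0,0,3.7,0,-3.5,0,0]'

```text
time_s: 5.55
ee_pos: [0.5295, -0.0529, 0.1662]
tool_rot: [1.0, -0.018, -0.012, -0.003]
wrist_force: [-61.8, 7.2, 46.8]
finger_gap: 0.013
```

```bash
cat >> h.py <<'E'
def ang(n0=None):
    """line fit in x-z, by RANSAC over lid slices away from tool"""
    P=lid(); P=P[(P[:,2]<.24)&((P[:,1]<-.11)|(P[:,1]>0))&(P[:,0]<.70)]
    P=P[(np.hypot(P[:,0]-.6225,P[:,2]-.06)<.165)]
    rng=np.random.default_rng(0); best=None;bn=0
    for _ in range(300):
        a,b=P[rng.choice(len(P),2)][:,[0,2]]; d=b-a; L=np.hypot(*d)
        if L<.03: continue
        n=np.array([-d[1],d[0]])/L; k=abs((P[:,[0,2]]-a)@n)<.003
        if k.sum()>bn: bn=k.sum();best=k
    q=P[best][:,[0,2]]; c=q.mean(0); v=np.linalg.svd(q-c,full_matrices=False)[2][0]
    if v[1]<0: v=-v
    th=np.degrees(np.arctan2(v[1],-v[0])); n=np.array([-v[1],v[0]])
    print("lid line deg",round(th,2),"n",bn,"offset from hinge mm",round(1000*float((np.array([.6225,.06])-c)@n),1),"zmax",q[:,1].max().round(3))
E
python3 - <<'E'
from h import *
to(); ang()
c=read_camera("scene");save(c,"scene3.png")
E
```

```text
t 5.55 tcp [ 0.5295 -0.0529  0.1662] yaw -2.1 F [-61.8   7.2  46.8] gap 0.013
lid line deg 37.95 n 2495 offset from hinge mm 11.6 zmax 0.162
```

View pics/scene3.png

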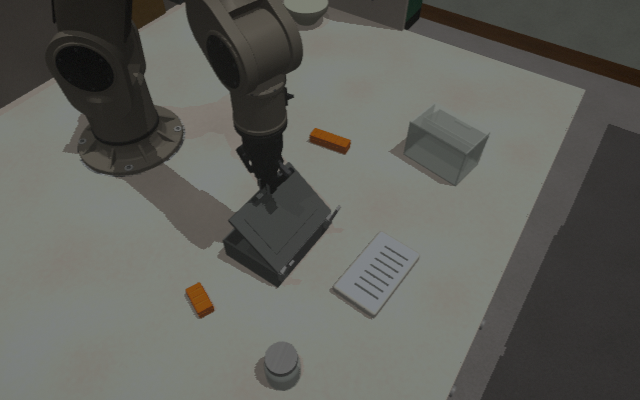

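Request:
arm_command --increments '[0,0,0,0,0.4,0,0,0,0,0.4,0,0,0,0,0.4,0,0,0,0,0.4]'

```text
time_s: 6.2
ee_pos: [0.5303, -0.053, 0.1668]
tool_rot: [1.0, -0.018, -0.011, -0.003]
wrist_force: [-0.7, 0.3, -0.2]
finger_gap: 0.0342
```

```bash
python3 -c "
from h import *
to((.46,-.053,.24)); ang()"
```

```text
t 6.2 tcp [ 0.5303 -0.053   0.1668] yaw -2.1 F [-0.7  0.3 -0.2] gap 0.0342
(0.46, -0.053, 0.24) inc [-7.18  0.22 -7.17] roll 
lid line deg 38.46 n 2453 offset from hinge mm 11.6 zmax 0.163
```

Request:
arm_command --increments '[0,0,-3.5,0,0.4,0,0,-7.5,0,0.4,-4,0,-7.5,0,0,-8,0,-7.5,0,0,-8,0,-3.5,0,0,-8,0,3.5,0,0,-8,0,3.5,0,0,-8,0,3.5,0,0]'

```text
time_s: 7.3
ee_pos: [0.4497, -0.0502, 0.1342]
tool_rot: [1.0, -0.019, -0.011, -0.003]
wrist_force: [0.1, 0.2, 0.8]
finger_gap: -0.0002
```

```bash
python3 -c "
from h import *
to((.4905,-.054,.131,-2.2),(.513,-.055,.153),(.535,-.056,.168))"
```

```text
t 7.3 tcp [ 0.4497 -0.0502  0.1342] yaw -2.1 F [0.1 0.2 0.8] gap -0.0002
(0.4905, -0.054, 0.131, -2.2) inc [4.1  0.23 0.23] roll 0.001
(0.513, -0.055, 0.153) inc [ 6.3   0.23 -2.02] roll 
(0.535, -0.056, 0.168) inc [ 8.47  0.24 -3.57] roll
```

Request:
arm_command --increments '[2,0.2,0.2,0,0,4.1,0.2,0.2,0,0,4.8,0.2,-0.4,0,0,5.5,0.2,-1.1,0,0,6.3,0.2,-1.9,0,0,6.3,0.2,-1.9,0,0]'

```text
time_s: 8.05
ee_pos: [0.5141, -0.0546, 0.1542]
tool_rot: [1.0, -0.019, -0.01, -0.003]
wrist_force: [-1.5, 0.6, 0.5]
finger_gap: 0.0003
```

```bash
python3 -c "
from h import *
to((.535,-.056,.168),(.5567,-.056,.179),(.582,-.057,.185));ang()
c=read_camera('scene');save(c,'scene4.png')"
```

```text
t 8.05 tcp [ 0.5141 -0.0546  0.1542] yaw -2.1 F [-1.5  0.6  0.5] gap 0.0003
(0.535, -0.056, 0.168) inc [ 2.06  0.05 -1.42] roll 
(0.5567, -0.056, 0.179) inc [ 4.21 -0.03 -2.56] roll 
(0.582, -0.057, 0.185) inc [ 6.73 -0.03 -3.21] roll 
lid line deg 50.91 n 2671 offset from hinge mm 10.5 zmax 0.183
```

View pics/scene4.png

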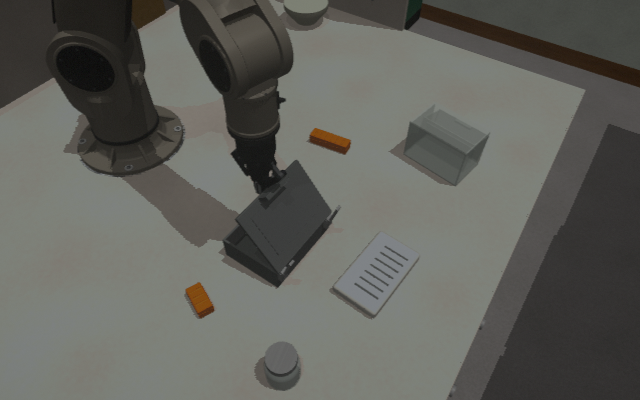

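The lid is at 51°, as predicted, and pushing works. I continue to about 80°.

Request:
arm_command --increments '[0.7,0,-0.5,0,0,1.4,0,-1.0,0,0,2.1,0,-1.4,0,0,3.2,0,-2.0,0,0,4.2,0,-2.5,0,0,5.5,0,-2.9,0,0,6.7,0,-3.2,0,0,6.7,0,-3.2,0,0]'

```text
time_s: 9.2
ee_pos: [0.5823, -0.0576, 0.1834]
tool_rot: [1.0, -0.019, -0.01, -0.002]
wrist_force: [-0.6, -0.1, 1.1]
finger_gap: 0.0
```

```bash
python3 -c "
from h import *
to((.608,-.057,.182),(.629,-.058,.175));ang()
c=read_camera('scene');save(c,'scene5.png')"
```

```text
t 9.2 tcp [ 0.5823 -0.0576  0.1834] yaw -2.1 F [-0.6 -0.1  1.1] gap 0.0
(0.608, -0.057, 0.182) inc [ 2.57 -0.15  0.09] roll 
(0.629, -0.058, 0.175) inc [ 4.69 -0.13  0.75] roll 
lid line deg 79.3 n 1066 offset from hinge mm 9.3 zmax 0.212
```

View pics/scene5.png

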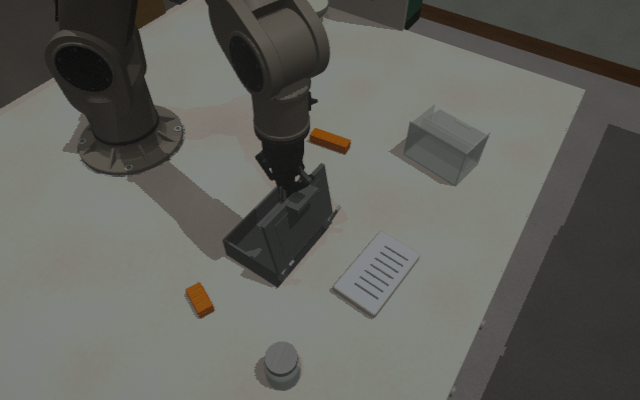

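Request:
arm_command --increments '[1.2,-0.1,0,0,0,2.4,-0.1,0.2,0,0,3.4,-0.1,0.5,0,0,4.2,-0.1,0.7,0,0]'

```text
time_s: 9.85
ee_pos: [0.6234, -0.0581, 0.1748]
tool_rot: [1.0, -0.019, -0.011, -0.002]
wrist_force: [-2.4, 0.6, 2.5]
finger_gap: -0.0002
```

```bash
python3 -c "
from h import *
to();ang();to()"
```

```text
t 9.85 tcp [ 0.6234 -0.0581  0.1748] yaw -2.1 F [-2.4  0.6  2.5] gap -0.0002
lid line deg 95.58 n 684 offset from hinge mm 8.3 zmax 0.212
t 9.95 tcp [ 0.6235 -0.0582  0.1748] yaw -2.1 F [-0.4  0.4  0.2] gap 0.0001
```

Request:
arm_command --increments '[0.4,0,0,0,0]'

```text
time_s: 10.07
ee_pos: [0.6272, -0.0584, 0.1745]
tool_rot: [1.0, -0.019, -0.011, -0.002]
wrist_force: [-2.1, -1.0, -1.4]
finger_gap: 0.0001
```

Request:
arm_command --increments '[0.4,0,0,0,0]'

```text
time_s: 10.2
ee_pos: [0.631, -0.0585, 0.1742]
tool_rot: [1.0, -0.019, -0.011, -0.002]
wrist_force: [-3.0, -0.6, -1.7]
finger_gap: -0.0
```

```bash
python3 -c "
from h import *
to();ang();to()"
```

```text
t 10.2 tcp [ 0.631  -0.0585  0.1742] yaw -2.2 F [-3.  -0.6 -1.7] gap -0.0
lid line deg 98.68 n 578 offset from hinge mm 8.7 zmax 0.21
t 10.3 tcp [ 0.6314 -0.0585  0.1743] yaw -2.2 F [-1.6  0.6 -0.9] gap 0.0001
```

Request:
arm_command --increments '[0.3,0,0,0,0]'

```text
time_s: 10.42
ee_pos: [0.6342, -0.0586, 0.1742]
tool_rot: [1.0, -0.019, -0.011, -0.002]
wrist_force: [-2.3, -0.3, -1.6]
finger_gap: 0.0001
```

Request:
arm_command --increments '[0.3,0,0,0,0]'

```text
time_s: 10.55
ee_pos: [0.6373, -0.0587, 0.1742]
tool_rot: [1.0, -0.019, -0.011, -0.002]
wrist_force: [-2.7, -0.5, -1.8]
finger_gap: 0.0003
```

```bash
python3 -c "
from h import *
ang();to();c=read_camera('scene');save(c,'scene6.png');c=read_camera('top');save(c,'top6.png')"
```

```text
lid line deg 100.8 n 499 offset from hinge mm 9.8 zmax 0.21
t 10.65 tcp [ 0.6376 -0.0587  0.1742] yaw -2.1 F [-1.2  0.2  0.7] gap 0.0002
```

View pics/scene6.png

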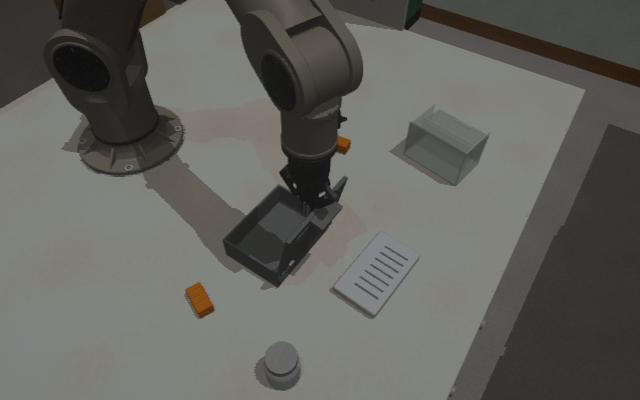

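Request:
arm_command --increments '[0.25,0,0,0,0]'

```text
time_s: 10.88
ee_pos: [0.64, -0.0588, 0.1743]
tool_rot: [1.0, -0.019, -0.011, -0.002]
wrist_force: [-3.1, 0.5, -0.8]
finger_gap: 0.0
```

Request:
arm_command --increments '[0.2,0,0,0,0]'

```text
time_s: 11.0
ee_pos: [0.642, -0.0589, 0.1743]
tool_rot: [1.0, -0.019, -0.011, -0.002]
wrist_force: [-3.9, 1.0, -0.9]
finger_gap: 0.0001
```

Request:
arm_command --increments '[0.2,0,0,0,0]'

```text
time_s: 11.12
ee_pos: [0.6441, -0.059, 0.1742]
tool_rot: [1.0, -0.019, -0.011, -0.002]
wrist_force: [-2.6, 0.0, -1.1]
finger_gap: -0.0001
```

```bash
python3 -c "
from h import *
ang();to()"
```

```text
lid line deg 103.85 n 402 offset from hinge mm 9.3 zmax 0.207
t 11.22 tcp [ 0.6442 -0.059   0.1742] yaw -2.2 F [-1.1 -0.  -0.1] gap -0.0
```

Request:
arm_command --increments '[0.2,0,0,0,0]'

```text
time_s: 11.35
ee_pos: [0.6462, -0.0591, 0.1741]
tool_rot: [1.0, -0.019, -0.011, -0.002]
wrist_force: [-2.5, -0.2, -1.4]
finger_gap: 0.0002
```

Request:
arm_command --increments '[0.2,0,0,0,0]'

```text
time_s: 11.48
ee_pos: [0.6483, -0.0591, 0.174]
tool_rot: [1.0, -0.019, -0.011, -0.002]
wrist_force: [-2.0, 0.4, -0.8]
finger_gap: 0.0001
```

Request:
arm_command --increments '[0.2,0,0,0,0]'

```text
time_s: 11.6
ee_pos: [0.6504, -0.0592, 0.174]
tool_rot: [1.0, -0.019, -0.011, -0.002]
wrist_force: [-3.8, -0.6, -0.2]
finger_gap: -0.0002
```

```bash
python3 -c "
from h import *
ang();to()"
```

```text
lid line deg 105.1 n 339 offset from hinge mm 12.5 zmax 0.204
t 11.7 tcp [ 0.6506 -0.0592  0.174 ] yaw -2.2 F [-1.1  0.  -0.2] gap -0.0001
```

Request:
arm_command --increments '[0.2,0,0,0,0]'

```text
time_s: 11.82
ee_pos: [0.6515, -0.0593, 0.1738]
tool_rot: [1.0, -0.019, -0.012, -0.003]
wrist_force: [-17.9, 2.1, 8.9]
finger_gap: -0.0003
```

Request:
arm_command --increments '[0.2,0,0,0,0]'

```text
time_s: 11.95
ee_pos: [0.6516, -0.0593, 0.1737]
tool_rot: [1.0, -0.019, -0.014, -0.003]
wrist_force: [-21.6, 3.0, 14.6]
finger_gap: 0.0001
```

Run:
```python
from h import *
ang();to()
for n in('scene','top'):
  c=read_camera(n);save(c,n+'7.png')
  x,y=(270,160) if n=='scene' else (280,160)
  cv2.imwrite(f'pics/{n}7z.png',cv2.resize(c['color'][y:y+120,x:x+130,::-1],None,fx=5,fy=4.9,interpolation=cv2.INTER_CUBIC))
```

```text
lid line deg 105.29 n 333 offset from hinge mm 12.5 zmax 0.205
t 12.05 tcp [ 0.6515 -0.0593  0.1737] yaw -2.2 F [-19.5   3.3  11.8] gap -0.0
```

View pics/scene7z.png

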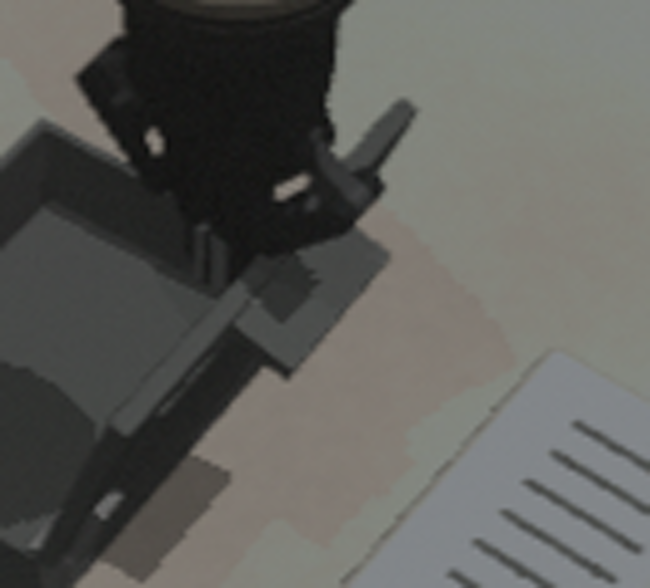

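View pics/top7z.png

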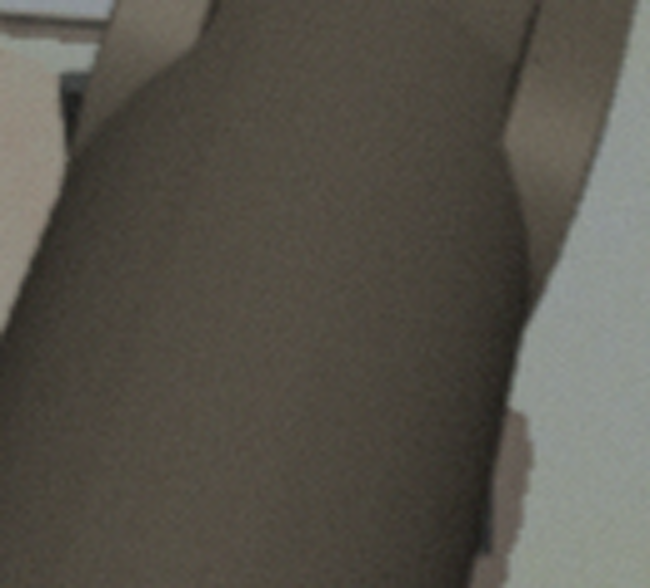

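The stop was felt: the force jumped from 3 N to 20 N and the motion halted. I back off and go up.

Request:
arm_command --increments '[-1,0,0,0,0,-4,0,-1,0,0,-8,0,-6,0,0,-8,0,-9,0,0,-8,0,-9,0,0]'

```text
time_s: 12.78
ee_pos: [0.5753, -0.057, 0.2686]
tool_rot: [1.0, -0.019, -0.012, -0.004]
wrist_force: [0.2, 0.6, -0.1]
finger_gap: -0.0003
```

Run:
```python
from h import *
ang()
to((.476,.284,.24,96.4),(.476,.284,.24,-83.6))
c=read_camera('top');save(c,'top8.png')
s=get_state();print(s["q"].round(2))
P=pts(c)
for l in("long_battery_case","short_battery_case"):
  r=silhouettes("top",l)[0];q=pts(c,r["mask"]);q=q[(q[:,2]>.024)&(q[:,2]<.04)]
  print(l,r["confidence"],cv2.minAreaRect((q[:,:2]*1000).astype(np.float32)))
```

```text
lid line deg 108.78 n 653 offset from hinge mm 3.1 zmax 0.205
t 12.88 tcp [ 0.5743 -0.0566  0.266 ] yaw -2.2 F [-0.5  0.7 -0.7] gap -0.0005
(0.476, 0.284, 0.24, 96.4) inc [-11.03 -33.65   3.11] roll -1.72
(0.476, 0.284, 0.24, -83.6) inc [-11.03 -33.65   3.11] roll 1.421
[-0.62  0.31  0.76  1.8  -0.24  1.15  0.19]
long_battery_case 0.78 ((476.41912841796875, 283.90008544921875), (111.24942779541016, 35.684356689453125), 6.173777103424072)
short_battery_case 0.54 ((785.591552734375, -13.03228759765625), (189.15103149414062, 108.01521301269531), 85.18531036376953)
```

View pics/top8.png

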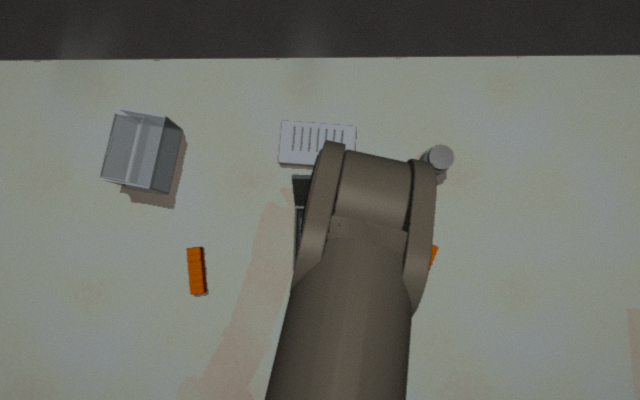

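Request:
arm_command --increments '[-5,-5,0,-0.2,1,-11,-12,0,-0.4,1,-11,-18,0,-0.6,1,-11,-24,1,-0.8,1,-11,-30,2,-1,1,-11,-33.6,3,-1.2,1,-11,-33.6,3,-1.45,1,-11,-33.6,3,-1.72,1]' --grip_force 40

```text
time_s: 14.02
ee_pos: [0.4756, 0.2837, 0.2387]
tool_rot: [0.742, 0.67, -0.01, -0.012]
wrist_force: [-0.2, 0.6, -0.3]
finger_gap: 0.0859
```

Run:
```python
from h import *
to((.4765,.284,.1,96.3),(.4765,.284,.006,96.3));ang()
c=read_camera('scene');save(c,'scene9.png')
```

```text
t 14.03 tcp [0.4756 0.2837 0.2387] yaw 84.2 F [-0.2  0.6 -0.3] gap 0.0859
(0.4765, 0.284, 0.1, 96.3) inc [ 0.02  0.51 13.86] roll -0.212
(0.4765, 0.284, 0.006, 96.3) inc [1.000e-02 8.100e-01 2.325e+01] roll -0.212
lid line deg 109.43 n 959 offset from hinge mm -2.4 zmax 0.206
```

View pics/scene9.png

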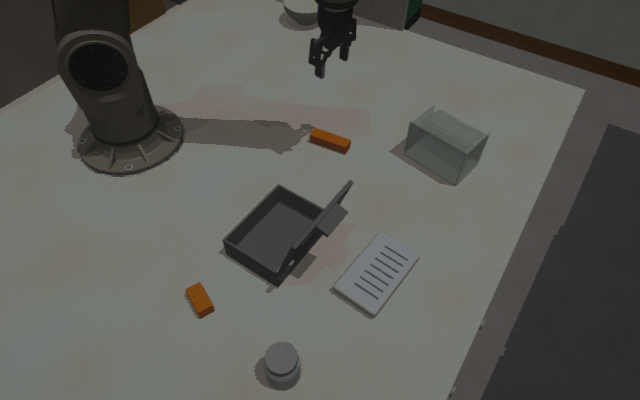

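The lid stands open on its arms at (335,200). Next I descend to the long battery case.

Request:
arm_command --increments '[0,0.2,5,-0.15,1,0,0.4,11,-0.21,1,0,0.6,17,-0.21,1,0,0.7,21,-0.21,1,0,0.8,23.2,-0.21,1,0,0.8,23.2,-0.21,1]'

```text
time_s: 14.92
ee_pos: [0.4761, 0.2823, 0.0056]
tool_rot: [0.673, 0.739, -0.01, -0.013]
wrist_force: [0.0, -1.1, 1.0]
finger_gap: 0.0852
```

Run:
```python
from h import *
to((.4765,.284,.006,96.3))
```

```text
t 14.93 tcp [0.4761 0.2823 0.0056] yaw 95.3 F [ 0.  -1.1  1. ] gap 0.0852
(0.4765, 0.284, 0.006, 96.3) inc [ 0.17  0.06 -0.04] roll -0.017
```

Request:
arm_command --increments '[0.2,0,-0.1,0,0,0.2,0,-0.1,0,0,0.2,0,-0.1,0,0,0.2,0,-0.1,0,0,0.2,0,-0.1,0,0,0.2,0,-0.1,0,0]'

```text
time_s: 15.68
ee_pos: [0.4764, 0.2847, 0.0077]
tool_rot: [0.673, 0.739, -0.009, -0.013]
wrist_force: [-1.7, 0.6, 9.1]
finger_gap: 0.0333
```

Request:
arm_command --increments '[0,0,-4,0,0,0,0,-10,0,0,0,0,-16,0,0,0,0,-16,0,0]'

```text
time_s: 16.18
ee_pos: [0.4836, 0.2852, 0.1725]
tool_rot: [0.674, 0.739, -0.005, -0.013]
wrist_force: [0.2, 0.4, -2.2]
finger_gap: 0.033
```

Run:
```python
from h import *
to((.545,-.056,.2,-2.2))
c=read_camera('scene');save(c,'scene10.png')
c=read_camera('top');save(c,'top10.png')
P=np.vstack([pts(c),pts(read_camera('scene'))])
# case walls: rim points z .055-.065 in front/sides
m=(P[:,2]>.052)&(P[:,2]<.066)&(P[:,0]>.45)&(P[:,0]<.62)&(P[:,1]>-.2)&(P[:,1]<.08)
print("rim",cv2.minAreaRect((P[m][:,:2]*1000).astype(np.float32)),P[m].min(0),P[m].max(0))
# lid inner face & arms in x-z from both cams
for lo,hi in((-.165,-.125),(-.08,-.03),(.01,.05)):
  s=P[(P[:,1]>lo)&(P[:,1]<hi)&(P[:,0]>.6)&(P[:,0]<.75)&(P[:,2]>.06)&(P[:,2]<.22)]
  for z in np.arange(.06,.21,.015):
    t=s[(s[:,2]>=z)&(s[:,2]<z+.015)]
    if len(t)>5: print(lo,round(z+.0075,4),len(t),np.percentile(t[:,0],[3,25,50,75,97]).round(4))
```

```text
t 16.18 tcp [0.4836 0.2852 0.1725] yaw 95.3 F [ 0.2  0.4 -2.2] gap 0.033
(0.545, -0.056, 0.2, -2.2) inc [-34.51   2.9   -3.24] roll 1.701
rim ((546.1246337890625, -55.07500457763672), (203.07244873046875, 152.99887084960938), 88.44819641113281) [ 0.46867981 -0.15862653  0.0520003 ] [0.61997836 0.04807222 0.06598119]
-0.165 0.0675 134 [0.6045 0.6169 0.6214 0.6255 0.6379]
-0.165 0.0825 60 [0.6266 0.6275 0.6294 0.6352 0.6439]
-0.165 0.0975 74 [0.6309 0.6328 0.6345 0.6417 0.6497]
-0.165 0.1125 90 [0.6362 0.638  0.64   0.6488 0.6535]
-0.165 0.1275 73 [0.6409 0.643  0.6447 0.6487 0.6545]
-0.165 0.1425 72 [0.6449 0.6469 0.6495 0.6538 0.6595]
-0.165 0.1575 79 [0.6495 0.6522 0.6533 0.6582 0.6653]
-0.165 0.1725 85 [0.6551 0.6572 0.6588 0.6625 0.6699]
-0.165 0.1875 88 [0.6602 0.6618 0.6636 0.6664 0.6728]
-0.165 0.2025 191 [0.6648 0.6679 0.6704 0.6728 0.675 ]
-0.08 0.0675 102 [0.6176 0.6219 0.6243 0.6265 0.6287]
-0.08 0.0825 58 [0.6281 0.6301 0.6311 0.6323 0.6436]
-0.08 0.0975 70 [0.6336 0.6341 0.6358 0.6376 0.6472]
-0.08 0.1125 74 [0.6387 0.6394 0.6411 0.6426 0.6529]
-0.08 0.1275 68 [0.6423 0.6444 0.6461 0.6476 0.6563]
-0.08 0.1425 79 [0.6474 0.6493 0.6509 0.6525 0.6598]
-0.08 0.1575 71 [0.6525 0.6542 0.6556 0.6571 0.6579]
-0.08 0.1725 78 [0.6568 0.6589 0.6602 0.6615 0.6621]
-0.08 0.1875 417 [0.6633 0.6916 0.6984 0.7032 0.7065]
-0.08 0.2025 568 [0.6678 0.6736 0.6799 0.6861 0.6945]
0.01 0.0675 81 [0.6035 0.6226 0.6252 0.6293 0.6315]
0.01 0.0825 34 [0.631  0.633  0.6334 0.635  0.637 ]
0.01 0.0975 35 [0.6365 0.6369 0.6384 0.6402 0.6406]
0.01 0.1125 41 [0.64   0.6421 0.6437 0.6442 0.6457]
0.01 0.1275 45 [0.6452 0.6471 0.6489 0.6504 0.6596]
0.01 0.1425 45 [0.6503 0.6521 0.6536 0.6552 0.6611]
0.01 0.1575 50 [0.655  0.6568 0.6583 0.6599 0.6641]
0.01 0.1725 50 [0.6613 0.6617 0.6632 0.6645 0.6736]
0.01 0.1875 59 [0.6657 0.6672 0.6685 0.6704 0.6786]
0.01 0.2025 140 [0.6702 0.6734 0.6756 0.6781 0.6803]
```

View pics/scene10.png

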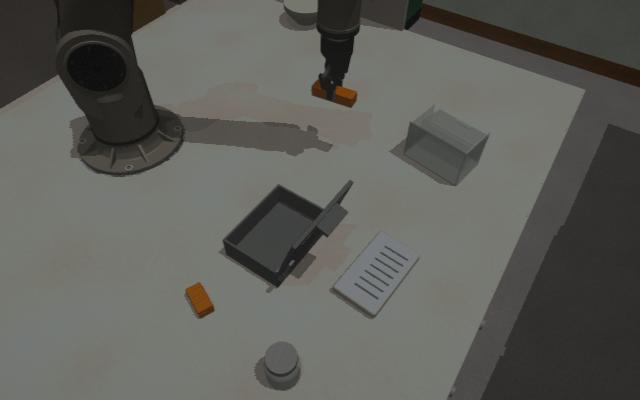

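View pics/top10.png

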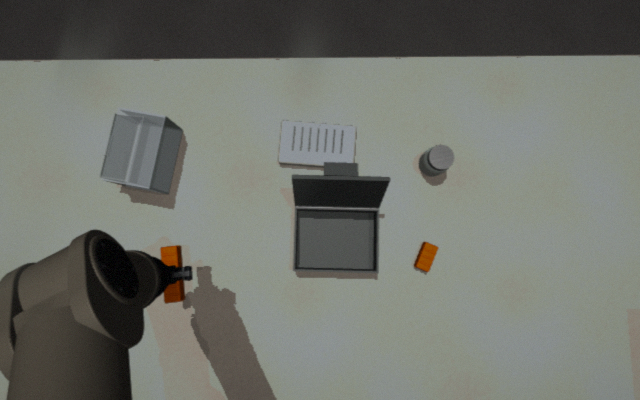

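Request:
arm_command --increments '[0,0,-3,0.18,0,-6,1,-3.2,0.36,0,-12,2,-3.2,0.54,0,-18,2.9,-3.2,0.72,0,-24,2.9,-3.2,0.9,0,-30,2.9,-3.2,1.08,0,-34.5,2.9,-3.2,1.26,0,-34.5,2.9,-3.2,1.44,0]'

```text
time_s: 17.32
ee_pos: [0.5416, -0.0612, 0.1945]
tool_rot: [0.994, 0.106, -0.017, -0.003]
wrist_force: [-0.7, 0.7, -2.6]
finger_gap: 0.0333
```

Run:
```python
from h import *
to((.545,-.056,.12,-2.2),(.545,-.056,.04,-2.2))
```

```text
t 17.32 tcp [ 0.5416 -0.0612  0.1945] yaw 12.2 F [-0.7  0.7 -2.6] gap 0.0333
(0.545, -0.056, 0.12, -2.2) inc [ 0.69 -0.37  7.44] roll 0.25
(0.545, -0.056, 0.04, -2.2) inc [ 0.95 -0.29 15.43] roll 0.25
```

Request:
arm_command --increments '[0.3,-0.3,2,0.15,0,0.7,-0.4,5,0.25,0,0.7,-0.4,9,0.25,0,0.9,-0.3,13,0.25,0,0.9,-0.3,15.4,0.25,0,0.9,-0.3,15.4,0.25,0]'

```text
time_s: 18.08
ee_pos: [0.5423, -0.0564, 0.0379]
tool_rot: [1.0, -0.019, -0.02, -0.0]
wrist_force: [-0.0, 0.2, -0.6]
finger_gap: 0.0331
```

Run:
```python
from h import *
to((.545,-.056,.02,-2.2),(.545,-.056,.014,-2.2))
c=read_camera('scene');save(c,'scene11.png')
```

```text
t 18.07 tcp [ 0.5423 -0.0564  0.0379] yaw -2.2 F [-0.   0.2 -0.6] gap 0.0331
(0.545, -0.056, 0.02, -2.2) inc [ 0.34 -0.05  1.78] roll -0.0
(0.545, -0.056, 0.014, -2.2) inc [ 0.36 -0.05  2.38] roll -0.0
```

View pics/scene11.png

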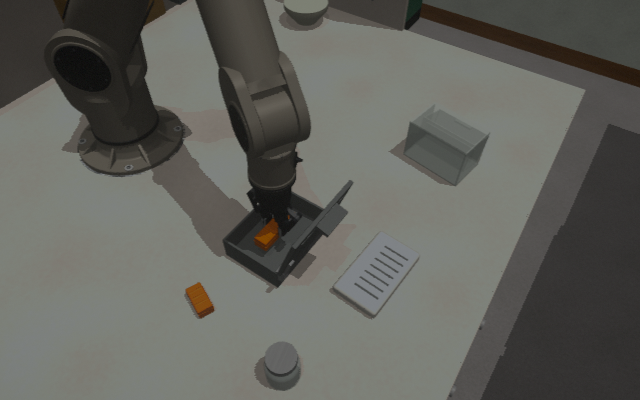

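The battery case is inside the walls at (267,234). I lower it gently.

Request:
arm_command --increments '[0.1,0,0.9,0,0,0.2,0,1.8,0,0,0.3,0,2.2,0,0,0.3,0,2.2,0,0]'

```text
time_s: 18.62
ee_pos: [0.5455, -0.0567, 0.0171]
tool_rot: [1.0, -0.019, -0.019, -0.0]
wrist_force: [0.5, -1.3, -2.3]
finger_gap: 0.0334
```

Request:
arm_command --increments '[0,0,0.2,0,0,0,0,0.2,0,0]'

```text
time_s: 18.88
ee_pos: [0.5454, -0.0566, 0.0151]
tool_rot: [1.0, -0.019, -0.019, -0.0]
wrist_force: [-0.4, -0.1, -1.8]
finger_gap: 0.0331
```

Request:
arm_command --increments '[0,0,0.15,0,0,0,0,0.15,0,0]'

```text
time_s: 19.12
ee_pos: [0.5454, -0.0568, 0.0138]
tool_rot: [1.0, -0.02, -0.019, -0.0]
wrist_force: [-2.3, -1.7, 4.4]
finger_gap: 0.0334
```

Request:
arm_command --increments '[0,0,0.1,0,0,0,0,0.1,0,0]'

```text
time_s: 19.38
ee_pos: [0.5453, -0.057, 0.0132]
tool_rot: [1.0, -0.02, -0.019, -0.0]
wrist_force: [-3.8, -0.6, 8.3]
finger_gap: 0.033
```

Floor contact felt (8 N up). I release.

Request:
arm_command --increments '[0,0,0,0,0.65,0,0,0,0,0.65,0,0,0,0,0.65,0,0,-3,0,0.65,0,0,-8,0,0.65,0,0,-14,0,0.65,-1,0,-20,0,0.65,-1,0,-22,0,0.65]'

```text
time_s: 20.38
ee_pos: [0.5442, -0.0573, 0.2366]
tool_rot: [1.0, -0.02, -0.017, -0.001]
wrist_force: [0.2, 0.5, -1.0]
finger_gap: 0.0555
```

Run:
```python
from h import *
to((.45,.25,.25,-2.2))
```

```text
t 20.38 tcp [ 0.5442 -0.0573  0.2366] yaw -2.3 F [ 0.2  0.5 -1. ] gap 0.0555
(0.45, 0.25, 0.25, -2.2) inc [-10.67 -30.34  -0.94] roll -0.001
```

Request:
arm_command --increments '[-6,-2,-1,0,0.65,-10.6,-10,-1,0,0.65,-10.6,-20,-1,0,0.65,-10.6,-30,-1,0,0.65,-10.6,-30,-1,0,0.65,-10.6,-30,-1,0,0.65,-10.6,-30,-1,0,0.65,-10.6,-30,-1,0,0.65]'

```text
time_s: 21.38
ee_pos: [0.4506, 0.2458, 0.2505]
tool_rot: [1.0, -0.02, -0.017, -0.001]
wrist_force: [0.0, -0.4, 0.1]
finger_gap: 0.0556
```

Run:
```python
from h import *
to();ang()
T={}
for n in('scene','top'):
  c=read_camera(n);save(c,n+'12.png');T[n]=c
  for l in("long_battery_case","short_battery_case","jar","router"):
    for r in silhouettes(n,l)[:1]:
      p=pts(c,r["mask"]);q=p[p[:,2]>np.percentile(p[:,2],50)-.004]
      rc=cv2.minAreaRect((q[:,:2]*1000).astype(np.float32));print(n,l,round(r["confidence"],2),"z",np.percentile(p[:,2],[5,50,95]).round(4),np.round(rc[0]),np.round(rc[1]),round(rc[2],1))
c=T["top"];h=cv2.cvtColor(c["color"],cv2.COLOR_RGB2HSV);m=(h[...,1]>150)&(h[...,0]<25)
p=pts(c,m);q=p[(p[:,0]>.47)&(p[:,0]<.62)&(p[:,1]>-.15)&(p[:,1]<.04)&(p[:,2]>.028)]
A=np.c_[q[:,:2],np.ones(len(q))];k=np.linalg.lstsq(A,q[:,2],rcond=None)[0]
print("orange in case",len(q),q[:,2].mean(),"tilt deg",np.degrees(np.arctan(np.hypot(*k[:2]))),cv2.minAreaRect((q[:,:2]*1000).astype(np.float32)))
P=np.vstack([pts(v) for v in T.values()])
s=P[(P[:,1]>.01)&(P[:,1]<.05)&(P[:,0]>.6)&(P[:,0]<.75)]
for z in(.0825,.1125,.1425,.1725,.1875):
  t=s[abs(s[:,2]-z)<.0075];print(z,np.median(t[:,0]).round(4))
```

```text
t 21.38 tcp [0.4506 0.2458 0.2505] yaw -2.3 F [ 0.  -0.4  0.1] gap 0.0556
lid line deg 107.59 n 1011 offset from hinge mm 1.0 zmax 0.205
scene long_battery_case 0.81 z [0.009  0.0336 0.037 ] [545. -57.] [113.  35.] 88.4
scene short_battery_case 0.64 z [0.0081 0.0291 0.0323] [ 505. -276.] [33. 67.] 65.7
scene jar 0.94 z [0.0138 0.0831 0.0867] [ 739. -303.] [59. 58.] 83.6
scene router 0.71 z [0.0212 0.0266 0.0295] [786. -15.] [190. 109.] 85.1
top long_battery_case 0.56 z [0.0318 0.035  0.0378] [543. -56.] [111.  31.] 89.6
top short_battery_case 0.64 z [0.0077 0.0294 0.0326] [ 505. -276.] [35. 66.] 66.4
top jar 0.81 z [0.0079 0.083  0.0871] [ 738. -302.] [58. 58.] 44.0
orange in case 641 0.03500408549297051 tilt deg 0.2209870472590833 ((544.5101318359375, -55.094810485839844), (108.93286895751953, 33.76945495605469), 89.5758285522461)
0.0825 0.6333
0.1125 0.6437
0.1425 0.6536
0.1725 0.6631
0.1875 0.6681
```

View pics/top12.png

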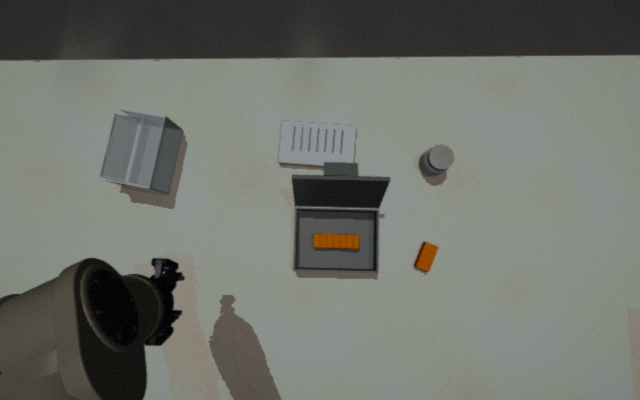

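View pics/scene12.png

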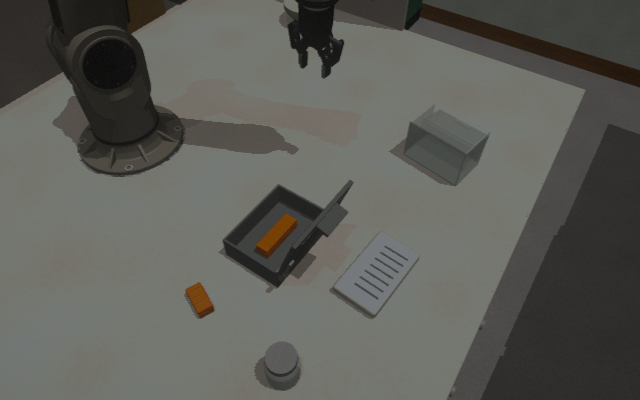

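The battery lies flat in the case at top (337,242): its top is at z=35 mm and its tilt is 0.2°. The lid is unchanged and the other items have not moved, so I hand in.

```bash
python3 -c "
from rig import hand_in
print(hand_in())"
```

```text
the job is handed in; nothing more can be done
None
```

The lid is open on its stop arms and the longer battery case lies flat on the floor of the storage case. I handed the job in at about 21.5 s; hand-in reports no verdict.

- **Lid:** I gripped the tab and lifted the lid from about 12° to 38°. I then pushed it with closed fingers until the stop was felt. The push rose from about 3 N to about 20 N and the motion halted, below the 30 N limit. After I let go, it stood at about 108°, and depth profiles taken later still gave about 108°.
- **Longer battery case:** I gripped it, lowered it until the floor pushed back with about 8 N, and released it there. The last check put its top at 35 mm, its tilt at 0.2° and its centre within a few mm of the case's centre.
- **Other things:** The shorter battery case, the jar and the router measured where they started, within 2 mm. The arm stood clear of everything.
- **Checks that disagreed:**
  - The automatic lid-line fit varied between 105° and 109°, partly because the arm blocked the view. I relied on the felt stop and the depth profiles instead.
  - I did not measure the stop tips again after the push.
  - One label misfired once, reporting the router as the shorter battery case. In the last check the router was found by only one camera.

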